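Pack a watch case and hang the cuff bangles

ROBOT

A 6-joint arm with a two-finger parallel gripper is mounted at the origin on the work surface. World frame = base frame: x ahead of the robot, y to its left, z up, the work surface at z = 0. Lengths are in m, angles in rad, forces in N, time in s.
With the tool pointing down it reaches from about 0.275 to 0.825 m from the base axis. Payload 4.9 kg.
Tool frame: the origin (TCP) lies on the centre line of the jaws, within the pads' length; the fingertips stand 25 mm ahead of it and the grasp point (between the pads) lies 6 mm ahead of it; z points along the fingers, y is the line along which they close (so a half turn about z gives the same grasp; the last joint's range is limited). The gripper opens to 85 mm and grips with 20 to 120 N. Pads are 22 mm wide; open, the fingers measure 114 mm over their backs; the gripper's body (76 mm by 85 mm) begins 54 mm behind the grasp point. The pads swing forward as they close: fully open they stand 13 mm farther back than shut.
Start: joints at [1.153, 0.326, -0.193, 1.052, 0, 1.437], TCP at [0.154, 0.528, 0.256] pointing down, gripper open.
Joint ranges: [-2.65, 2.65], [-0.97, 1.79], [-1.3, 1.35], [-1.93, 2.1], [-1.47, 1.37], [-3.14, 3.14]. Speed limits (rad/s): [2.57, 2.57, 3.14, 3.14, 3.14, 3.14].

INTERFACE

Orientations are given as a unit quaternion [x, y, z, w].
In Python, from cell import manip, planner, status, vision gives the robot as it stands. Calls block until the motion is done:
- manip.move_to(position, orientation): joint-space move of the TCP to a pose.
- manip.move_straight(position, frame=None, feed=0.15, threshold=None): straight line of the TCP; frame=None keeps the orientation; feed is the mean speed in m/s. With threshold (N) it stops when the force on the tool has changed by that much, and returns True; else False.
- manip.goto_joints(angles): joint-space move.
- manip.set_gripper(opening, force=None): opening from 0.0 (shut) to 1.0 (fully open); force is the grip in N (None keeps the last); returns when the fingers have stopped.
- manip.sleep(seconds).
- planner.solve_ik(position, orientation): joint angles nearest the present ones, or None.
- status.observe(): the state.
- vision.snapshot(name): name is "scene" or "top" or "wrist"; returns a dict with "color" (384x512x3 uint8, red, green, blue), "depth" (384x512 float32, m along the optical axis (not along the pixel's ray), 0 where there is no reading), "mtx" (3x3 intrinsics, pixels), "world_from_camera" (4x4, takes a point from camera to world coordinates). Camera axes: x right, y down, z forward; pixel columns grow to the right and rows downward; lengths in m; the calibration is good to about 2 mm. A picture is of the moment at which its call begins.
A pose or a line that the arm cannot do raises manip.PlanningError and nothing moves.
- manip.hand_in(): hands the job in; it is judged then, once.
The state is a dict: "clock": time; "q": joint angles; "qvel": joint speeds; "tau": joint torques, N m; "tcp_pos": TCP position; "eef_rot": TCP orientation; "wrist_force": force on the tool from outside, world axes, zero at the start; "moment": the same for the moment, N m; "grip_width": opening from 0.0 (shut) to 1.0 (fully open); "grip_force": force on a finger pad.
Only numpy, scipy, OpenCV 4.12 (cv2) and the standard library are available. Lean on these libraries where they do the work, as an engineer would, in place of code of your own. Each camera call takes 0.05 s, during which the arm holds its last target. There are 200 camera calls.

TASK

Put this lot away after the valuation: fold the lid of the watch case up until it stands straight up and let go of it there, seat every watch pad flat and square in a pocket of the case, then fold the lid fully shut. Also hang every brass cuff bangle astride the padded bar of the stand, at any moment of the job. Leave the other boxes and the loupe where they are.

Things in the scene. Friction and masses are not known exactly. Their poses are not given: they have to be found in the camera images.
- case: fixed grey watch case, tray 120 (its x) by 230 (its y), 24 high, with three pockets in a row along its y; origin at the centre of its underside on the table. The lid is hinged along its +x rim (along y); the pull tab is on the -x side
- lid (a joint): lid angle in rad: 0 fully shut on the tray, 1.57 standing straight up, stops at 2.0. Stiff friction hinge (0.3 N m): the lid (250 g) stays where it is left. The lid is a hollow cover 120 x 230 and 50 deep with 5 mm walls, open towards the tray
- lid_hinge (a point): point on the hinge line at mid-length, 24 mm above the table, at x = +60 mm of the case; its axes turn with the lid; the lid turns about the case's y axis
- lid_tab (a point): middle of the brown rigid pull tab on the lid's front wall (tab 24 wide along the hinge direction, 8 thick, standing out 38; this point is 22 mm out from the wall). Lid shut: 142 mm from the hinge towards the case's -x and 30 mm above the hinge. Pinched across its 24 mm width it can pivot between the fingers
- pocket0 (a point): centre of the floor of a pocket, 8 mm above the table; pocket opening 69 along the case's x by 59 along its y, 16 deep; axes as the case. Any pad fits any pocket; pockets are 73 mm apart along the case's y, 12 mm off its centre line towards -x
- pocket1 (a point): centre of the floor of a pocket, 8 mm above the table; pocket opening 69 along the case's x by 59 along its y, 16 deep; axes as the case. Any pad fits any pocket
- pocket2 (a point): centre of the floor of a pocket, 8 mm above the table; pocket opening 69 along the case's x by 59 along its y, 16 deep; axes as the case. Any pad fits any pocket
- pad1: watch pad, may be absent: white plinth 66 (its x) by 56 (its y), 14 tall, lowest 6 mm stepped in to 61 x 51; on it a centred tan cushion 46 (x) by 36 (y), from 14 to 44 mm up, with a watch head (32 diameter) on top, to 53 mm; about 140 g. Origin: centre of the underside, z up. Lift it by the cushion sides, 36 apart; a half turn makes no difference in a pocket
- pad2: another watch pad like pad1, may be absent; same size and axes
- pad3: another watch pad like pad1, may be absent; same size and axes
- cuff1: rigid open brass cuff bangle, may be absent: an arch 30 wide along its y, standing gap-down on its two leg ends, legs apart along x. 56 across outside, 48 inside, 58 high, band 4 thick; legs straight up to 30 mm, then a half-round top, underside of the crown 54 mm above the feet; about 90 g. Origin: midway between the feet at foot level, z up
- cuff2: another cuff like cuff1, may be absent; same size and axes
- cuff3: another cuff like cuff1, may be absent; same size and axes
- stand: fixed T-bar bangle stand: wooden foot 90 (x) by 110 (y), 14 high, a central post 16 thick, and a level padded bar along its y; origin at the centre of its underside
- bar_mid (a point): middle of the bar's axis, 120 mm above the table; bar 20 in diameter, 200 long along the stand's y, free at both ends; axes as the stand. A hung cuff has one leg on either side of the bar, its y along the bar, its feet 44 mm below the bar's axis
- gift_box: green closed gift box 84 x 134 x 62, loose bystander; origin under its centre
- loupe: small black loupe, 38 diameter, 34 high, loose bystander; origin under its centre
- slim_box: slim blue box 60 x 200 x 30, loose bystander; origin under its centre

How it is judged:
On the way, in this order (a step that is already met when the one before it is completed fails the run):
1. the lid stands straight up (1.42 to 1.75 rad), let go of (value of joint lid between 1.42 and 1.75 rad and contact force between the fingers and lid below 0.3 N), for 0.3 s.
2. every watch pad is seated flat and square in a pocket (((horizontal distance between pad1 and pocket0 below 0.005 m and z of pad1 in the frame of pocket0 between -0.004 and 0.004 m) or (horizontal distance between pad1 and pocket1 below 0.005 m and z of pad1 in the frame of pocket1 between -0.004 and 0.004 m) or (horizontal distance between pad1 and pocket2 below 0.005 m and z of pad1 in the frame of pocket2 between -0.004 and 0.004 m)) and angle between the x axis of each of pad1, pad2, pad3 and the x axis of case, either way round below 0.1 rad and angle between each of pad1, pad2, pad3's own z axis and vertical below 0.07 rad and ((horizontal distance between pad2 and pocket0 below 0.005 m and z of pad2 in the frame of pocket0 between -0.004 and 0.004 m) or (horizontal distance between pad2 and pocket1 below 0.005 m and z of pad2 in the frame of pocket1 between -0.004 and 0.004 m) or (horizontal distance between pad2 and pocket2 below 0.005 m and z of pad2 in the frame of pocket2 between -0.004 and 0.004 m)) and ((horizontal distance between pad3 and pocket0 below 0.005 m and z of pad3 in the frame of pocket0 between -0.004 and 0.004 m) or (horizontal distance between pad3 and pocket1 below 0.005 m and z of pad3 in the frame of pocket1 between -0.004 and 0.004 m) or (horizontal distance between pad3 and pocket2 below 0.005 m and z of pad3 in the frame of pocket2 between -0.004 and 0.004 m))), for 0.2 s.
3. the lid is folded shut (value of joint lid below 0.04 rad), for 0.2 s.
At the end, for the whole second after the job is handed in: lid under 0.04 rad; every pad in a pocket (5 mm from its centre, 4 mm from its floor, square to 0.1 rad, level to 0.07 rad); every cuff at rest astride the bar (feet 32 to 52 mm under the bar axis, tilt under 0.35 rad, its y within 0.4 rad of the bar) (all of step 2 and value of joint lid below 0.04 rad and x of cuff1 in the frame of bar_mid between -0.018 and 0.018 m and y of cuff1 in the frame of bar_mid between -0.095 and 0.095 m and z of cuff1 in the frame of bar_mid between -0.052 and -0.032 m and angle between each of cuff1, cuff2, cuff3's own z axis and vertical below 0.35 rad and angle between the y axis of each of cuff1, cuff2, cuff3 and the y axis of stand, either way round below 0.4 rad and linear speed of each of cuff1, cuff2, cuff3 below 0.03 m/s and x of cuff2 in the frame of bar_mid between -0.018 and 0.018 m and y of cuff2 in the frame of bar_mid between -0.095 and 0.095 m and z of cuff2 in the frame of bar_mid between -0.052 and -0.032 m and x of cuff3 in the frame of bar_mid between -0.018 and 0.018 m and y of cuff3 in the frame of bar_mid between -0.095 and 0.095 m and z of cuff3 in the frame of bar_mid between -0.052 and -0.032 m); the robot touches nothing.
It fails at once if the gift box is pushed more than 20 mm (distance of gift_box from where it was at the start of the episode above 0.02 m).
It fails at once if the loupe is pushed more than 20 mm (distance of loupe from where it was at the start of the episode above 0.02 m).
It fails at once if the slim box is pushed more than 20 mm (distance of slim_box from where it was at the start of the episode above 0.02 m).
Of pad1, pad2, pad3 only 2 to 3 are there at a start; the rules pass over those that are not, and their reading is None.
Of cuff1, cuff2, cuff3 only 2 to 3 are there at a start; the rules pass over those that are not, and their reading is None.
At some moment in a run one of pad1, pad2, pad3 may be knocked a few centimetres aside while the robot is not near it.
It also fails if it takes over 200 s, if anything falls off the work surface, if the arm or the gripper's body presses on something with over 40 N, if the wrist force passes 120 N, or if a joint passes its speed limit or range.

## Working session

There is one attempt and no reset: what is moved stays moved. The work goes in short steps, each a Python script; the robot and the scene stay as the last script left them, time stands still between calls to the robot, and variables do not carry over. Pictures are saved under pics/ and viewed, at most 14 in all, crops included, and the job is handed in when it is done.

```bash
ls; mkdir -p pics; python3 - <<'E'
from cell import manip, planner, status, vision
import cv2, numpy as np
for n in ["top","scene"]:
    s=vision.snapshot(n); np.savez(f"pics/{n}0.npz",**s)
    cv2.imwrite(f"pics/{n}0.png",cv2.resize(s["color"][:,:,::-1],(800,600),interpolation=cv2.INTER_CUBIC))
    print(n,s["mtx"].tolist(),s["world_from_camera"].round(3).tolist())
o=status.observe();print(o)
E
```

```text
pics
top [[433.58117693942626, 0.0, 253.94815354218187], [0.0, 433.58117693942626, 189.24976158943738], [0.0, 0.0, 1.0]] [[0.001, -0.989, 0.146, 0.445], [-1.0, -0.001, 0.001, -0.014], [-0.001, -0.146, -0.989, 1.199], [0.0, 0.0, 0.0, 1.0]]
scene [[427.6694358902541, 0.0, 255.61428439297052], [0.0, 427.6694358902541, 194.11274890647113], [0.0, 0.0, 1.0]] [[0.574, 0.504, -0.645, 1.314], [0.819, -0.363, 0.444, -0.501], [-0.01, -0.784, -0.621, 0.782], [0.0, 0.0, 0.0, 1.0]]
{'clock': 0.1, 'q': array([ 1.15278498e+00,  3.26875655e-01, -1.93448616e-01,  1.05198998e+00,
       -7.59644483e-06,  1.43659593e+00]), 'qvel': array([-0.00085728, -0.00209566,  0.00190232, -0.00105976, -0.00030711,
       -0.00057546]), 'tau': array([ 1.63575678e-03, -4.44237792e+01,  2.63038909e+01,  7.88237056e-03,
       -7.33485081e-05, -6.56130041e-06]), 'tcp_pos': array([0.15381165, 0.52757556, 0.25559028]), 'eef_rot': array([ 1.41429652e-01,  9.89948018e-01, -7.31252652e-04, -2.03247500e-04]), 'wrist_force': array([-0.32666067, -0.47948705, -0.16902248]), 'moment': array([0.00122177, 0.00687396, 0.04743571]), 'grip_force': 0.0, 'grip_width': 0.9980851653781602}
```

View pics/top0.png

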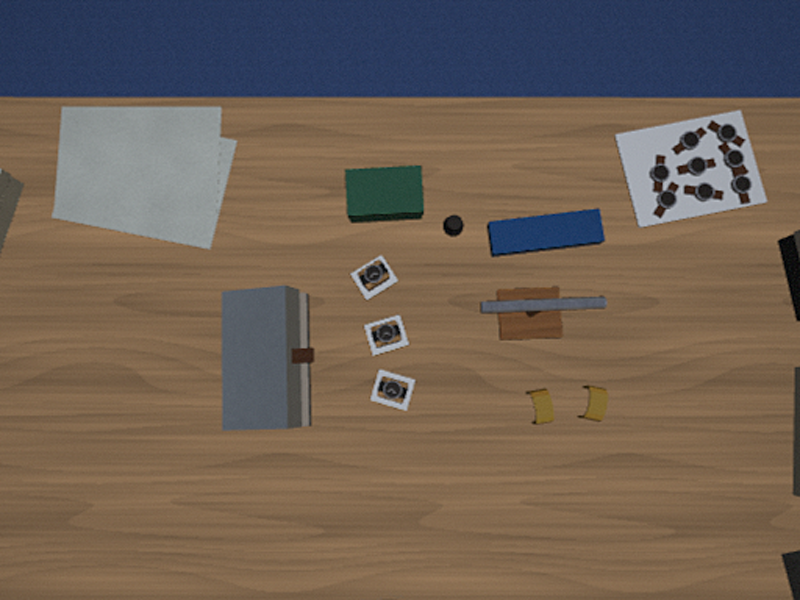

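View pics/scene0.png

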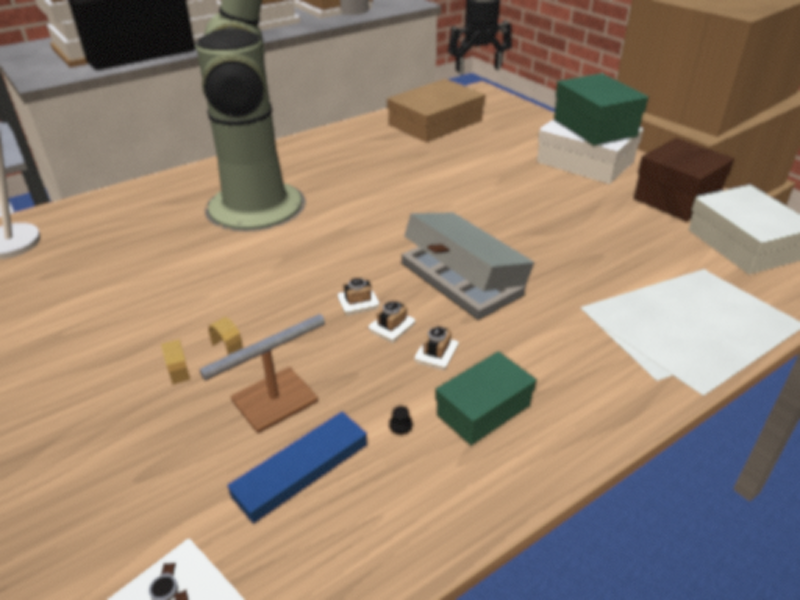

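The top view shows the case at (222-312, 287-430), with its lid slightly open and the tab at (303,355). There are three pads at about (374,275), (386,333) and (392,390), and two cuffs at (541,405) and (594,403). The stand bar runs from (481,307) to (605,302). The scene view agrees. I'll measure these with depth next.

```bash
cat > h.py <<'E'
import cv2, numpy as np
from scipy.spatial.transform import Rotation as R
def cloud(s):
    d=s["depth"]; v,u=np.indices(d.shape); K=s["mtx"]
    P=np.stack([(u-K[0,2])/K[0,0]*d,(v-K[1,2])/K[1,1]*d,d],-1)
    T=s["world_from_camera"]; W=P@T[:3,:3].T+T[:3,3]; W[d==0]=np.nan
    return W
def rect(xy):
    (c,sz,a)=cv2.minAreaRect(np.float32(xy)*1000)
    return np.round(c,1),np.round(sz,1),round(a,1)
def comps(m,minpx=40):
    n,l,st,_=cv2.connectedComponentsWithStats(m.astype(np.uint8),connectivity=8)
    return [(l==i) for i in range(1,n) if st[i,4]>=minpx]
E
python3 - <<'E'
from h import *
s=np.load("pics/top0.npz"); W=cloud(s); c=s["color"]; hsv=cv2.cvtColor(c,cv2.COLOR_RGB2HSV)
X,Y,Z=W[...,0],W[...,1],W[...,2]
reg=(X>.2)&(X<.75)&(Y>-.55)&(Y<.45)
print("table z",np.nanmedian(Z[reg]))
def show(n,m,minpx=40):
    for k in comps(m,minpx):
        r,cc=np.nonzero(k); print(n,"px",int(k.sum()),cc.mean().round(),r.mean().round(),rect(W[k][:,:2]),"z",np.nanpercentile(Z[k],[5,50,95]).round(4),"med",np.nanmedian(W[k],0).round(4))
show("plinth",reg&(Z>.008)&(Z<.02)&(hsv[...,1]<60)&(hsv[...,2]>120))
show("padtop",reg&(Z>.04)&(Z<.06)&(Y<.1)&(Y>-.0),20)
show("cuff",reg&(Z>.01)&(Y<-.2)&(hsv[...,0]>15)&(hsv[...,0]<32)&(X<.42),15)
show("bar",reg&(Z>.1)&(Y<-.1))
show("foot",reg&(Z>.008)&(Z<.02)&(Y<-.1)&(X>.4)&(X<.58),100)
show("green",reg&(Z>.05)&(hsv[...,0]>50)&(hsv[...,0]<90)&(X>.55))
show("blue",(Z>.02)&(Z<.05)&(hsv[...,0]>100)&(hsv[...,0]<125)&(X>.5)&(X<.75))
show("loupe",(Z>.02)&(Z<.05)&(X>.6)&(X<.7)&(Y<-.02)&(Y>-.12),20)
m=reg&(Y>.1)&(Z>.015); show("case",m)
# lid profile along y at x mid
xm=np.nanmedian(X[m])
for r in [240]:
    for u in range(135,212,3): print(u,W[r,u].round(4),c[r,u])
E
```

```text
table z 0.0008330370127360709
plinth px 206 239.0 179.0 (array([653.9,  29.5]), array([55.8, 65. ]), 32.3) z [0.0106 0.0139 0.018 ] med [0.6463 0.0285 0.0139]
plinth px 229 246.0 215.0 (array([551.4,   7.7]), array([55.9, 65. ]), 17.0) z [0.0111 0.0144 0.0179] med [0.5436 0.0088 0.0144]
plinth px 245 251.0 249.0 (array([456.1,  -3.6]), array([65.8, 54.9]), 74.3) z [0.0102 0.0144 0.0178] med [ 0.454  -0.0049  0.0144]
padtop px 221 238.0 175.0 (array([653.3,  29.7]), array([35.8, 48. ]), 32.9) z [0.042  0.0485 0.0555] med [0.652  0.0299 0.0485]
padtop px 163 244.0 214.0 (array([550.3,  16.1]), array([39.9, 32.5]), 1.4) z [0.0422 0.0503 0.0562] med [0.549  0.0136 0.0503]
padtop px 103 245.0 248.0 (array([459. ,  10.6]), array([21.3, 36.6]), 89.9) z [0.0421 0.0465 0.0544] med [0.4588 0.0105 0.0465]
cuff px 81 347.0 267.0 (array([ 408.7, -257.9]), array([19.4, 30.8]), 2.5) z [0.0365 0.0515 0.0574] med [ 0.4099 -0.2554  0.0515]
cuff px 70 379.0 266.0 (array([ 411.1, -341.1]), array([33.6, 13.5]), 89.7) z [0.0302 0.0473 0.0549] med [ 0.4124 -0.3414  0.0473]
bar px 639 347.0 195.0 (array([ 5
[... 857 characters left out ...]
 87  92 101]
162 [0.4783 0.2202 0.0925] [ 85  92 100]
165 [0.4784 0.2128 0.0915] [ 84  91 100]
168 [0.4781 0.2036 0.0995] [ 84  91 101]
171 [0.4782 0.1967 0.096 ] [ 85  92 100]
174 [0.478  0.1874 0.1057] [83 89 96]
177 [0.478  0.1799 0.1056] [ 88  94 100]
180 [0.4779 0.172  0.1079] [ 87  96 100]
183 [0.4778 0.1638 0.1117] [82 84 86]
186 [0.4784 0.1594 0.0922] [77 74 71]
189 [0.4787 0.1533 0.082 ] [76 73 70]
192 [0.4804 0.1537 0.0256] [100  96  91]
195 [0.4803 0.1452 0.0287] [129 122 116]
198 [0.481  0.1402 0.0048] [72 61 49]
201 [0.4812 0.1325 0.0006] [122  99  75]
204 [ 0.4812  0.1245 -0.0012] [124  98  74]
207 [0.4812 0.116  0.001 ] [125 100  76]
210 [ 0.4813  0.1082 -0.003 ] [125 100  75]
```

```bash
python3 - <<'E'
import numpy as np,cv2
s=np.load("pics/top0.npz"); c=s["color"][160:290,125:410,::-1]
cv2.imwrite("pics/crop0.png",cv2.resize(c,(798,364),interpolation=cv2.INTER_CUBIC))
E
```

```text
(no output)
```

View pics/crop0.png

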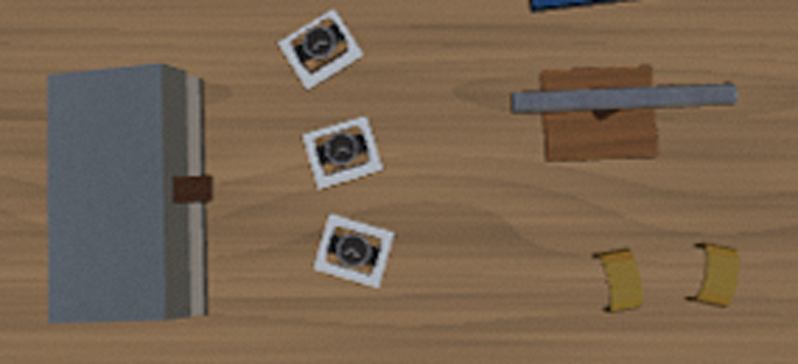

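The crop confirms that each cuff's legs are apart along world x and its width lies along y. The case's +x points along world +y, and the lid is about 0.36 rad open. Next I'll refine the case, lid, tab and cuff poses.

```bash
python3 - <<'E'
from h import *
s=np.load("pics/top0.npz"); W=cloud(s); c=s["color"].astype(int); hsv=cv2.cvtColor(s["color"],cv2.COLOR_RGB2HSV)
X,Y,Z=W[...,0],W[...,1],W[...,2]
# lid top plane
m=(X>.38)&(X<.64)&(Y>.17)&(Y<.29)&(Z>.055)
P=W[m]; 
for _ in range(3):
    A=np.c_[P[:,:2],np.ones(len(P))]; k=np.linalg.lstsq(A,P[:,2],rcond=None)[0]; r=P[:,2]-A@k; P=P[abs(r)<.008]
n=np.array([-k[0],-k[1],1]); n/=np.linalg.norm(n); print("lid plane",k,"angle",np.arccos(n[2]),"dir",np.degrees(np.arctan2(n[1],n[0])),len(P),r.std())
# X extents per column
for u in range(146,184,4):
    col=np.nonzero(m[:,u])[0]; print(u,col[[0,-1]],W[col[0],u].round(3),W[col[-1],u].round(3))
# project lid-side rows by plane intersect; front tray strip
print("front edge")
for r in range(190,272,8):
    q=[u for u in range(186,205) if .016<Z[r,u]<.032]; 
    print(r,q[:1],q[-1:],X[r,q[-1]].round(4) if q else None,[Y[r,u].round(4) for u in (q[0],q[-1])] if q else None)
m=(hsv[...,0]<12)&(hsv[...,1]>80)&(Y>.08)&(Y<.18)&(Z>.06)
k=W[m]; print("tab",m.sum(),np.nanmedian(k,0),np.nanmin(k,0),np.nanmax(k,0), np.argwhere(m).min(0),np.argwhere(m).max(0))
for y0,y1 in [(-.3,-.2),(-.4,-.3)]:
    m=(X>.35)&(X<.48)&(Y>y0)&(Y<y1)&(Z>.02); k=W[m]
    print("cuff",m.sum(),rect(k[:,:2]),np.nanmin(k,0).round(4),np.nanmax(k,0).round(4)); t=k[k[:,2]>.05]; print(" crown",np.median(t,0),rect(t[:,:2]))
E
```

```text
lid plane [ 0.01416875 -0.34769965  0.16168651] angle 0.3348814602740635 dir 92.3335098968264 3560 0.0018985453601465486
146 [186 275] [0.619 0.27  0.077] [0.39  0.262 0.074]
150 [186 275] [0.618 0.258 0.083] [0.391 0.249 0.085]
154 [185 274] [0.621 0.247 0.085] [0.393 0.239 0.086]
158 [185 274] [0.62  0.235 0.091] [0.393 0.229 0.085]
162 [185 274] [0.62  0.225 0.09 ] [0.394 0.218 0.09 ]
166 [184 274] [0.622 0.214 0.096] [0.394 0.207 0.096]
170 [184 274] [0.621 0.203 0.1  ] [0.394 0.196 0.1  ]
174 [183 274] [0.623 0.192 0.104] [0.394 0.186 0.101]
178 [183 274] [0.623 0.181 0.106] [0.394 0.176 0.103]
182 [183 189] [0.622 0.171 0.107] [0.607 0.17  0.108]
front edge
190 [191] [195] 0.6167 [np.float64(0.1598), np.float64(0.1488)]
198 [192] [195] 0.5942 [np.float64(0.1563), np.float64(0.1479)]
206 [192] [195] 0.5725 [np.float64(0.1558), np.float64(0.1478)]
214 [192] [196] 0.5509 [np.float64(0.1557), np.float64(0.145)]
222 [192] [196] 0.529 [np.float64(0.1549), np.float64(0.1442)]
230 [] [] None None
238 [192] [196] 0.4858 [np.float64(0.1541), np.float64(0.1433)]
246 [192] [196] 0.4644 [np.float64(0.1535), np.float64(0.1426)]
254 [193] [197] 0.4432 [np.float64(0.1501), np.float64(0.1405)]
262 [193] [197] 0.4219 [np.float64(0.1502), np.float64(0.1398)]
270 [193] [197] 0.401 [np.float64(0.1493), np.float64(0.1388)]
tab 95 [0.51061195 0.14072597 0.10278386] [0.49821256 0.12289589 0.09520151] [0.52103656 0.15711854 0.11294322] [223 187] [232 200]
cuff 261 (array([ 428.1, -254.8]), array([57.4, 30.1]), 10.5) [ 0.3985 -0.2735  0.0209] [ 0.4566 -0.2352  0.0646]
 crown [ 0.42809378 -0.25473387  0.05606306] (array([ 428.9, -254.7]), array([43.8, 29.8]), 11.5)
cuff 267 (array([ 433.5, -345.3]), array([31.6, 57. ]), 77.3) [ 0.4043 -0.3655  0.0203] [ 0.4621 -0.3244  0.0633]
 crown [ 0.43324703 -0.34472283  0.05649485] (array([ 433.2, -345.4]), array([30.6, 44.4]), 76.3)
```

```bash
cat >> h.py <<'E'
from cell import manip, planner, status, vision
CY=np.radians(92.5); EX=np.array([np.cos(CY),np.sin(CY),0]); EY=np.array([-np.sin(CY),np.cos(CY),0])
C0=np.array([.5075,.203,0.]); H=C0+.06*EX+[0,0,.024]
def down(d):
    """tool-down quaternion, jaws closing along d; the half turn nearest the present joints"""
    best=None
    for s in (1,-1):
        y=np.array([d[0],d[1],0])*s/np.hypot(d[0],d[1]); z=np.array([0,0,-1.]); x=np.cross(y,z)
        yield R.from_matrix(np.c_[x,y,z]).as_quat()
def go(p,d):
    q0=status.observe()["q"]; c=[]
    for o in down(d):
        q=planner.solve_ik(list(p),list(o))
        if q is not None: c.append((np.abs(np.array(q)-q0).max() + max(0,abs(q[5])-2.6)*5,list(o)))
    o=min(c)[1]; manip.move_to(list(p),o); return o
def line(p,feed=.15,th=None): return manip.move_straight(list(map(float,p)),feed=feed,threshold=th)
def tab(th,a=.148,up=.008):
    return H-(a*np.cos(th)-.03*np.sin(th))*EX+[0,0,a*np.sin(th)+.03*np.cos(th)+up]
def snap(n,f,crop=None,scale=None):
    s=vision.snapshot(n); np.savez(f"pics/{f}.npz",**s); i=s["color"][:,:,::-1]
    if crop: i=i[crop[0]:crop[1],crop[2]:crop[3]]
    k=min(800/i.shape[1],600/i.shape[0]); cv2.imwrite(f"pics/{f}.png",cv2.resize(i,None,fx=k,fy=k,interpolation=cv2.INTER_CUBIC)); return s
def st(msg=""):
    o=status.observe(); print(msg,"t",round(o["clock"],1),"tcp",o["tcp_pos"].round(4),"F",o["wrist_force"].round(1),"grip",round(o["grip_width"]*85,1),round(o["grip_force"],1))
E
python3 - <<'E'
from h import *
t0=.335
manip.set_gripper(.65,force=30)
p=tab(t0); go(p+[0,0,.1],EY); st("above"); snap("wrist","w1")
print(line(p,.1,8)); st("at"); manip.set_gripper(0); st("gripped")
E
```

```text
above t 2.4 tcp [0.5103 0.134  0.2091] F [ 0.4  0.2 -0.3] grip 54.9 0.0
False
at t 3.6 tcp [0.5111 0.1332 0.1096] F [-0.1 -0.   0.6] grip 55.2 0.0
gripped t 4.0 tcp [0.5107 0.133  0.1094] F [-0.2 -1.2  1.8] grip 23.2 33.3
```

View pics/w1.png

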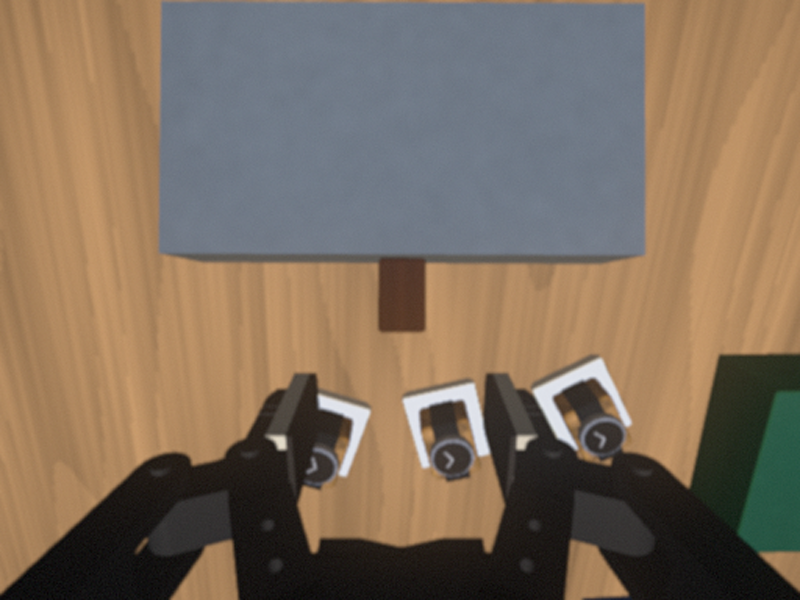

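The wrist view shows the tab at (402,295), centred between the jaws and square to them. The jaws have closed to 23 mm on it, which matches its width, so I'll swing it up.

```bash
python3 - <<'E'
from h import *
for t in np.linspace(.335,1.585,13)[1:]:
    line(tab(t),.1); o=status.observe()
    if t>1.5 or np.linalg.norm(o["wrist_force"])>15: st(f"{t:.2f}")
manip.set_gripper(.7); st("released"); line(tab(1.585)+[0,0,.09],.15)
st()
go([.42,-.05,.4],EY)   # clear of top view of case
s=snap("top","top1",(150,300,120,420)); snap("scene","sc1",(120,260,180,400))
W=cloud(s); X,Y,Z=np.moveaxis(W,-1,0)
m=(X>.39)&(X<.62)&(Y>.2)&(Y<.42)&(Z>.05)
print(m.sum(), np.nanmin(W[m],0),np.nanmax(W[m],0)); st()
E
```

```text
1.58 t 7.7 tcp [0.504  0.295  0.1799] F [5.7 1.2 0.3] grip 23.1 33.3
released t 8.2 tcp [0.5029 0.2948 0.1793] F [ 0.1 -0.3  0.7] grip 59.6 0.0
 t 8.9 tcp [0.503  0.2948 0.2688] F [-0.5 -0.7  0.5] grip 59.4 0.0
2078 [0.39027131 0.25403812 0.05113602] [0.61953605 0.31225066 0.18817328]
 t 10.4 tcp [ 0.4203 -0.0493  0.3995] F [ 0.1 -0.5 -0.4] grip 59.7 0.0
```

View pics/top1.png

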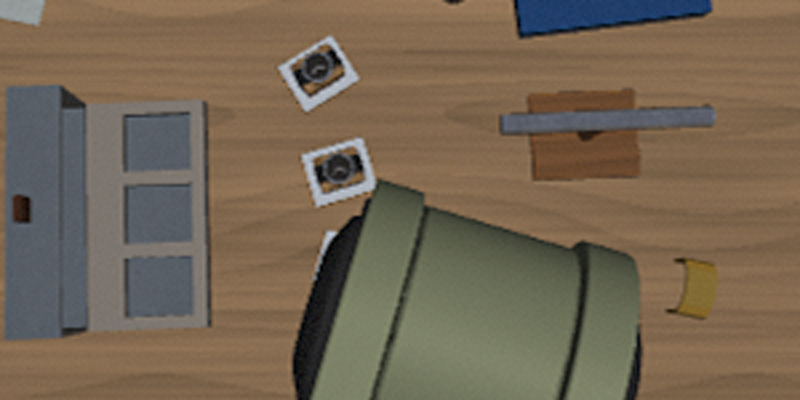

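View pics/sc1.png

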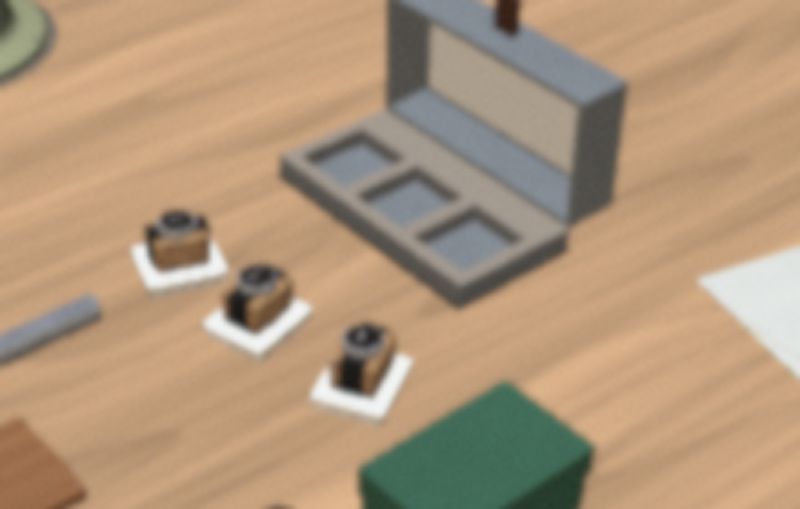

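The lid is upright and released, with the three empty pockets in plain view (crop x 125-190, y 115-318). The pads are unmoved. I'll take two wrist views, one of the pockets and one of the pads, for precise fits.

```bash
cat >> h.py <<'E'
def ray(s,uv,z):
    K=s["mtx"];T=s["world_from_camera"]; uv=np.atleast_2d(uv).astype(float)
    d=np.c_[(uv-K[[0,1],[2,2]])/K[[0,1],[0,1]],np.ones(len(uv))]@T[:3,:3].T
    return (T[:3,3]+d*((z-T[2,3])/d[:,2:3]))
E
python3 - <<'E'
from h import *
go(C0-.10*EX+[0,0,.33],EY); s=snap("wrist","w2"); st()
print(s["world_from_camera"].round(3).tolist())
go([.555,-.07,.33],EY); s=snap("wrist","w3"); st()
a=cv2.imread("pics/w2.png");b=cv2.imread("pics/w3.png")
cv2.imwrite("pics/w23.png",cv2.resize(np.hstack([a,b]),(800,300),interpolation=cv2.INTER_AREA))
E
```

```text
t 11.3 tcp [0.5118 0.1023 0.3306] F [-1.1 -0.5  0.7] grip 59.3 0.0
[[0.999, 0.043, 0.014, 0.508], [0.045, -0.947, -0.318, 0.185], [-0.001, 0.318, -0.948, 0.447], [0.0, 0.0, 0.0, 1.0]]
 t 12.1 tcp [ 0.5546 -0.0696  0.3305] F [-0.3  0.3  0.3] grip 59.5 0.0
```

View pics/w23.png

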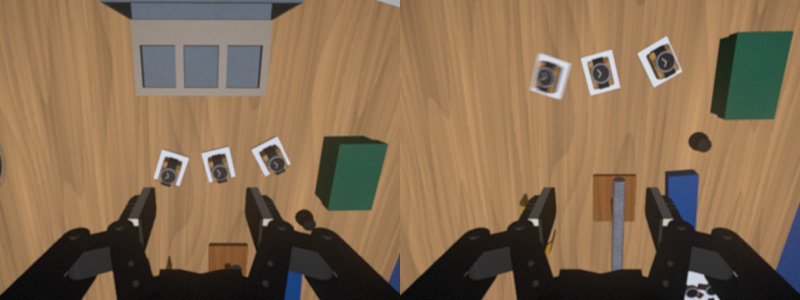

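```bash
cat >> h.py <<'E'
def pads(s,xlim=(.3,.8),ylim=(-.2,.13)):
    """plinth-top rectangles: white outline ray-cast to z=14 mm -> centre, sizes, long-axis angle"""
    W=cloud(s); hsv=cv2.cvtColor(s["color"],cv2.COLOR_RGB2HSV); out=[]
    m=(hsv[...,1]<45)&(hsv[...,2]>135)&(W[...,2]>.004)&(W[...,2]<.024)&(W[...,0]>xlim[0])&(W[...,0]<xlim[1])&(W[...,1]>ylim[0])&(W[...,1]<ylim[1])
    for k in comps(cv2.morphologyEx(m.astype(np.uint8),cv2.MORPH_CLOSE,np.ones((5,5))),100):
        q=np.argwhere(k)[:,::-1]; P=ray(s,q,.014)[:,:2]; (c,sz,a)=cv2.minAreaRect(np.float32(P)*1000)
        if sz[0]<sz[1]: a+=90
        out.append((np.array(c)/1000,np.round(sorted(sz),1),((a+90)%180)-90))
    return out
E
python3 - <<'E'
from h import *
s=dict(np.load("pics/w2.npz")); hsv=cv2.cvtColor(s["color"],cv2.COLOR_RGB2HSV)
for (u,v) in [(200,30),(202,85),(175,85),(270,110),(202,110)]: print((u,v),s["color"][v,u],hsv[v,u])
W=cloud(s)
c=s["color"].astype(int); beige=(c[...,0]>c[...,2]+4)
reg=np.zeros(beige.shape,bool)
# tray region by projecting case corners at z=.024 slightly inset
K=s["mtx"];T=np.linalg.inv(s["world_from_camera"])
def proj(p): q=T[:3,:3]@p+T[:3,3]; return (K@q)[:2]/q[2]
poly=np.array([proj(C0+x*EX+y*EY+[0,0,.024]) for x,y in [(-.055,-.11),(-.055,.11),(.035,.11),(.035,-.11)]],np.int32)
r=np.zeros(beige.shape,np.uint8); cv2.fillPoly(r,[poly],1)
cs=[]
for k in comps((~beige)&(r>0),200):
    q=np.argwhere(k)[:,::-1]; P=ray(s,q,.024)[:,:2]; rr=rect(P); print(rr); cs.append((np.array(rr[0]),rr[2]))
cs.sort(key=lambda t:t[0][0]); d=cs[-1][0]-cs[0][0]; print("dir",np.degrees(np.arctan2(d[1],d[0])),np.linalg.norm(d))
print("expected p1",C0-.012*EX)
for f in ["top0","top1","w2","w3"]:
    print(f); [print("  ",p[0].round(4),p[1],round(p[2],1)) for p in pads(dict(np.load(f"pics/{f}.npz")))]
E
```

```text
(200, 30) [147 138 130] [ 14  29 147]
(202, 85) [107 116 127] [107  40 127]
(175, 85) [151 141 131] [ 15  34 151]
(270, 110) [103 110 121] [108  38 121]
(202, 110) [103 108 117] [109  31 117]
(array([436.9, 187. ]), array([57.4, 66.7]), 2.6)
(array([508.5, 190.2]), array([58.1, 66.7]), 2.6)
(array([580.2, 193.4]), array([57. , 66.8]), 2.3)
dir 2.5572189233357654 143.44284576095114
expected p1 [0.50802343 0.19101142 0.        ]
top0
   [0.654  0.0294] [56.2 64.7] -57.9
   [0.5513 0.0075] [55.7 64.8] -73.2
   [ 0.456  -0.0041] [54.9 65.8] 74.2
top1
   [0.6542 0.0291] [56.2 66. ] -58.0
   [0.5513 0.0075] [55.7 64.8] -73.2
w2
   [0.6539 0.0292] [55.9 67.1] -57.9
   [0.552  0.0071] [55.7 66.9] -73.0
   [ 0.4571 -0.0041] [55.8 67. ] 73.7
w3
   [0.6541 0.0282] [56.1 65.1] -57.7
   [0.5521 0.0064] [55.7 65.1] -73.0
   [ 0.4656 -0.0033] [53.7 65.2] 74.2
```

All three pads read consistently at 56 x 66 mm. The w3 view caught the pad near x=0.46 mid-knock, so I'll re-measure that one later. The pocket row fits my case pose to within 1 mm. I'll do pad A now.

```bash
cat >> h.py <<'E'
P1=np.array([.5083,.1908,0.])
POCK={0:P1-.073*EY,1:P1,2:P1+.073*EY}
def pick_pad(c,ang):
    a=np.radians(ang+90); d=np.array([np.cos(a),np.sin(a),0]); p=np.array([c[0],c[1],.046])
    manip.set_gripper(.65,force=40); go(p+[0,0,.1],d); print("down stop",line(p,.12,10)); manip.set_gripper(0); st("grip")
    line(p+[0,0,.10],.2); st("lifted")
def place_pad(k,off=(0,0)):
    p=POCK[k]+off[0]*EX+off[1]*EY+[0,0,.0545]
    go(p+[0,0,.09],EY); line(p+[0,0,.022],.15); st("pre"); r=line(p,.04,8); st(f"placed stop={r}")
    return r
E
python3 - <<'E'
from h import *
pick_pad([.6540,.0291],-57.9); r=place_pad(0)
E
```

```text
down stop False
grip t 14.5 tcp [0.655  0.0291 0.0473] F [-0.1  0.1  5.3] grip 35.2 42.4
lifted t 15.2 tcp [0.6531 0.0292 0.1447] F [-1.   0.4 -1.7] grip 35.2 41.7
pre t 16.5 tcp [0.5819 0.1932 0.0767] F [ 1.2 -0.3 -1.6] grip 35.1 41.7
placed stop=True t 17.1 tcp [0.5808 0.194  0.0552] F [-0.7 -1.   4.1] grip 35.2 42.6
```

```bash
python3 - <<'E'
from h import *
manip.set_gripper(.58); p=status.observe()["tcp_pos"]; line(p+[0,0,.1],.2)
go([.555,-.07,.33],EY); s=snap("wrist","w4"); 
for p in pads(s): print(p[0].round(4),p[1],round(p[2],1))
st()
E
```

```text
[0.5207 0.0034] [ 72.7 129.1] 3.3
 t 19.3 tcp [ 0.5548 -0.0689  0.3287] F [ 0.  -0.   1.1] grip 49.1 0.0
```

View pics/w4.png

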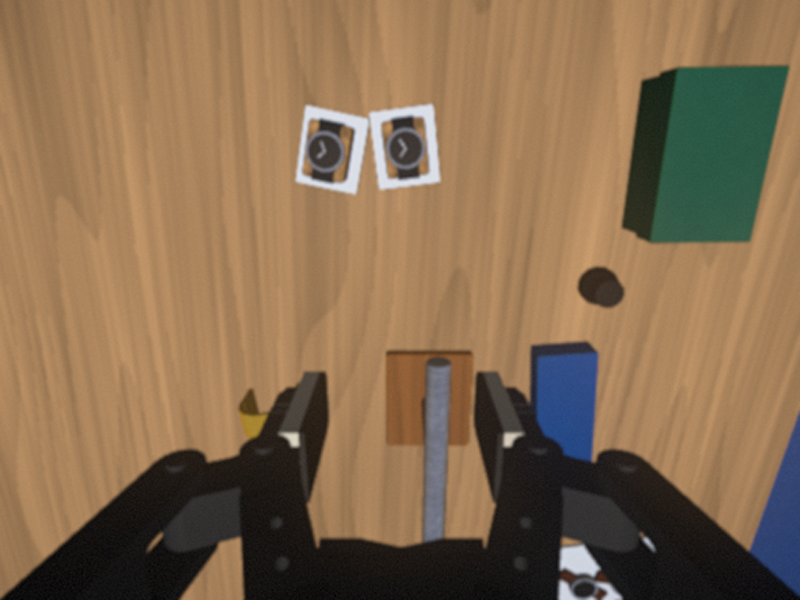

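The two remaining pads are now almost touching. The left one has corners (308,105), (367,118), (357,193), (297,183), and the right one (370,112), (433,104), (440,180), (379,189). I'll segment them separately, without closing the gap.

```bash
python3 - <<'E'
from h import *
s=dict(np.load("pics/w4.npz")); k=512/800
for n,q in [("L",[(308,105),(367,118),(357,193),(297,183)]),("R",[(370,112),(433,104),(440,180),(379,189)])]:
    P=ray(s,np.array(q)*k-.2,.014)[:,:2]; print(n,"corners",rect(P),P.mean(0).round(4))
W=cloud(s); hsv=cv2.cvtColor(s["color"],cv2.COLOR_RGB2HSV)
m=(hsv[...,1]<60)&(hsv[...,2]>120); v,u=np.indices(m.shape); m&=(v>60)&(v<125)&(u>180)&(u<290)
for n,side in [("L",u/k<368.5-(v/k-118)*.0+0),("R",u/k>=368.5)]:
    q=np.argwhere(m&side)[:,::-1]; P=ray(s,q,.014)[:,:2]; print(n,rect(P))
E
```

```text
L corners (array([489.8,   2.3]), array([66.5, 54.5]), 83.2) [0.4905 0.0017]
R corners (array([554.8,   7.2]), array([55.4, 65.1]), 9.3) [0.5549 0.0076]
L (array([489.8,   1.7]), array([66.9, 57.2]), 80.8)
R (array([554.5,   7.1]), array([57.4, 66.8]), 9.6)
```

```bash
sed -i 's/manip.set_gripper(.65,force=40)/manip.set_gripper(.55,force=40)/' h.py; python3 - <<'E'
from h import *
pick_pad([.5547,.0073],-80.5)
r=place_pad(1); z=status.observe()["tcp_pos"][2]
if z<.0575:
    manip.set_gripper(.58); p=status.observe()["tcp_pos"]; line(p+[0,0,.1],.2)
    go([.50,-.08,.33],EY); s=snap("wrist","w5"); st()
    for p in pads(s): print(p[0].round(4),p[1],round(p[2],1))
E
```

```text
down stop False
grip t 21.5 tcp [0.5557 0.0072 0.0471] F [ 0.7 -0.1  4.8] grip 35.0 42.0
lifted t 22.2 tcp [0.554  0.0074 0.1452] F [-0.3  0.7 -1.9] grip 35.0 41.2
pre t 23.6 tcp [0.509  0.19   0.0767] F [ 0.1 -0.4 -1.9] grip 34.9 41.2
placed stop=True t 24.1 tcp [0.5079 0.1908 0.0551] F [ 0.  -0.6  4.5] grip 35.2 42.1
 t 26.3 tcp [ 0.4997 -0.0789  0.3288] F [-0.   0.2 -0.7] grip 49.4 0.0
[0.489  0.0012] [55.6 65.4] 82.3
```

```bash
python3 - <<'E'
from h import *
pick_pad([.4894,.0015],82)
r=place_pad(2); z=status.observe()["tcp_pos"][2]
if z<.0575:
    manip.set_gripper(.58); p=status.observe()["tcp_pos"]; line(p+[0,0,.1],.2)
go(C0-.10*EX+[0,0,.30],EY); s=snap("wrist","w6",(0,200,130,390)); st()
E
```

```text
down stop False
grip t 28.6 tcp [0.4904 0.0013 0.047 ] F [-0.2 -0.2  5.8] grip 34.9 41.5
lifted t 29.2 tcp [0.4888 0.0016 0.1453] F [ 0.1  0.7 -2.1] grip 35.0 40.7
pre t 30.6 tcp [0.436  0.1869 0.0767] F [ 0.3  0.4 -0.5] grip 35.2 40.7
placed stop=True t 31.2 tcp [0.435  0.1876 0.0549] F [0.3 0.4 5.8] grip 35.0 41.7
 t 33.0 tcp [0.5102 0.1036 0.2975] F [ 0.6 -0.1  0. ] grip 49.4 0.0
```

View pics/w6.png

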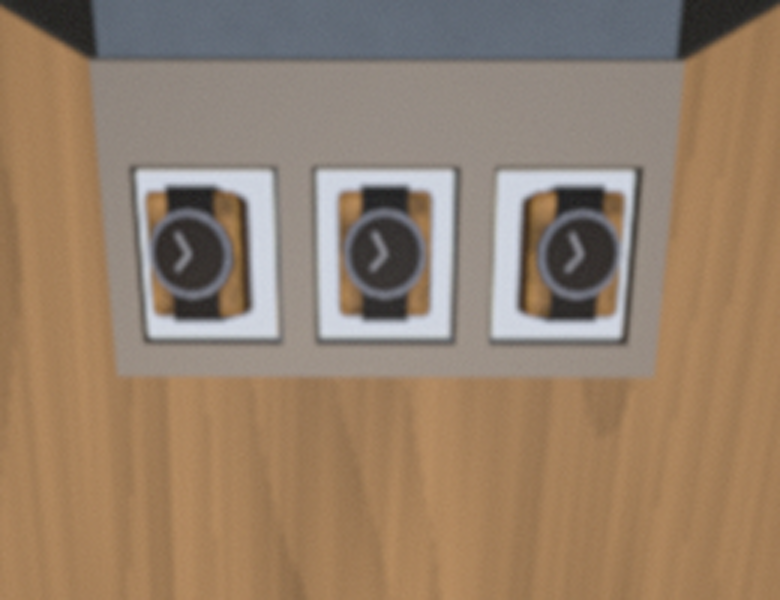

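All three pads lie flat and square inside their pockets: (207,253), (385,253) and (565,253) in the crop, with even gaps. Now I'll shut the lid.

```bash
python3 - <<'E'
from h import *
manip.set_gripper(.65,force=30)
p=tab(1.58); go(p+[0,0,.1],EY); print(line(p,.1,8)); manip.set_gripper(0); st("grip")
for t in np.linspace(1.58,-0.01,16)[1:]:
    line(tab(t),.1); o=status.observe()
    if t<.05 or np.linalg.norm(o["wrist_force"])>15: st(f"{t:.2f}")
manip.set_gripper(.65); p=status.observe()["tcp_pos"]; line(p+[0,0,.1],.15); manip.set_gripper(0)
q=C0-.045*EX; go(q+[0,0,.14],EY); print(line(q+[0,0,.085],.04,12)); st("press")
line(q+[0,0,.2],.2)
go([.42,-.30,.35],[1,0,0]); s=snap("wrist","w7"); st()
s=vision.snapshot("top"); W=cloud(s); X,Y,Z=np.moveaxis(W,-1,0); m=(X>.41)&(X<.6)&(Y>.155)&(Y<.255)
A=np.c_[X[m],Y[m],np.ones(m.sum())]; print("lid plane",np.linalg.lstsq(A,Z[m],rcond=None)[0],np.median(Z[m]))
E
```

```text
False
grip t 35.5 tcp [0.5041 0.2945 0.1804] F [ 0.4 -0.2  3.6] grip 22.9 31.1
-0.01 t 40.1 tcp [0.5115 0.1145 0.0602] F [ 2.8 -0.9  5.8] grip 23.1 32.9
True
press t 43.2 tcp [0.5093 0.158  0.099 ] F [-2.3 -0.8  9.3] grip 0.5 4.7
 t 45.7 tcp [ 0.4204 -0.2991  0.3495] F [ 0.   0.1 -0. ] grip -0.1 0.0
lid plane [-6.39515125e-05  2.21916722e-03  7.41150047e-02] 0.07450152404235544
```

View pics/w7.png

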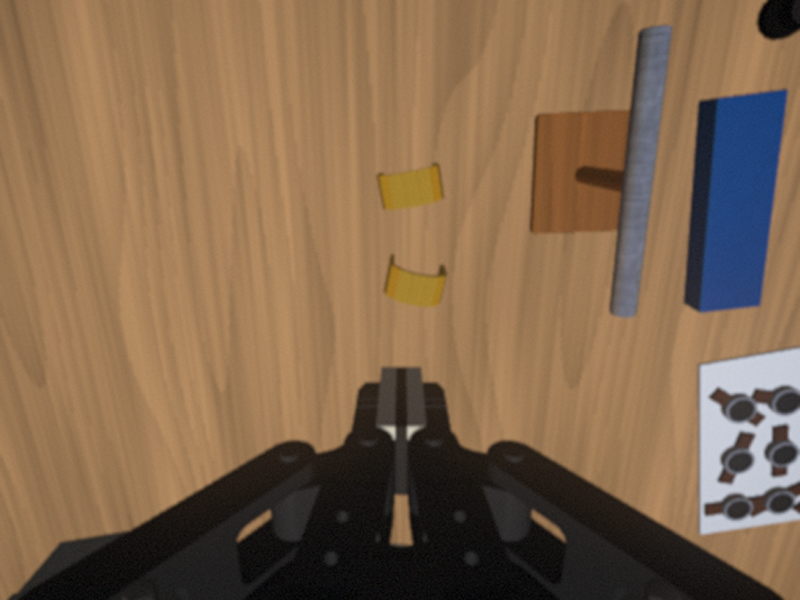

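The lid is shut, with its top flat at 74 mm. There are exactly two cuffs, at (411,188) and (415,285), and the bar runs from (655,30) to (624,312). I'll hang the cuffs by gripping the outsides of their legs.

```bash
python3 - <<'E'
from h import *
s=dict(np.load("pics/w7.npz")); W=cloud(s); X,Y,Z=np.moveaxis(W,-1,0); L=[]
for y0,y1,y in [(-.3,-.2,.05),(-.4,-.3,-.05)]:
    k=W[(X>.37)&(X<.50)&(Y>y0)&(Y<y1)&(Z>.025)&(Z<.07)]; r=rect(k[:,:2]); print(len(k),r)
    a=r[2] if r[1][0]>r[1][1] else r[2]-90
    L.append((r[0]/1000,np.radians((a+90)%180-90),y))
print("bar",rect(W[(X>.5)&(Z>.115)&(Z<.14)][:,:2]))
B=np.array([.5907,-.2452,0]); b=np.radians(2.5); by=np.array([-np.sin(b),np.cos(b),0]); bx=np.array([np.cos(b),np.sin(b),0])
for c,a,y in L:
    d=[np.cos(a),np.sin(a),0]; p=np.array([c[0],c[1],.037]); print(c,np.degrees(a))
    manip.set_gripper(.92,force=25); go(p+[0,0,.1],d)
    if line(p,.1,8): st("touch!"); break
    manip.set_gripper(0); st("grip")
    line(p+[0,0,.15],.2); g=B+y*by
    go(g+[0,0,.187+.03],bx); line(g+[0,0,.117],.1,8); st("on bar")
    manip.set_gripper(.78); st("open"); q=status.observe()["tcp_pos"]; line(q+[0,0,.12],.15)
go([.42,.02,.4],[1,0,0]); snap("top","top2",(130,330,130,410)); snap("scene","sc2",(150,330,60,300)); st()
E
```

```text
919 (array([ 428.8, -257. ]), array([57.4, 30. ]), 10.1)
783 (array([ 434.2, -347.5]), array([30.6, 57.1]), 78.6)
bar (array([ 590.6, -247. ]), array([ 20.2, 199.6]), 2.5)
[ 0.4288 -0.257 ] 10.099999999999994
grip t 48.8 tcp [ 0.4292 -0.2574  0.0379] F [-0.5  0.3  4.6] grip 55.5 25.6
on bar t 51.6 tcp [ 0.589  -0.1955  0.1178] F [ 0.1  0.3 -0.9] grip 56.1 26.7
open t 51.9 tcp [ 0.5889 -0.1954  0.1177] F [-0.3  0.1  0.5] grip 66.4 0.0
[ 0.4342 -0.3475] -11.400000000000006
grip t 55.6 tcp [ 0.4346 -0.3479  0.038 ] F [-0.5  1.1  7.1] grip 55.5 25.8
on bar t 58.3 tcp [ 0.5934 -0.2955  0.1179] F [ 0.8 -0.1 -1.5] grip 55.4 26.8
open t 58.6 tcp [ 0.5933 -0.2953  0.1177] F [-0.2  0.5  0.3] grip 66.0 0.0
 t 61.1 tcp [0.4205 0.0193 0.3993] F [ 0.9 -0.3  0.2] grip 66.5 0.0
```

View pics/sc2.png

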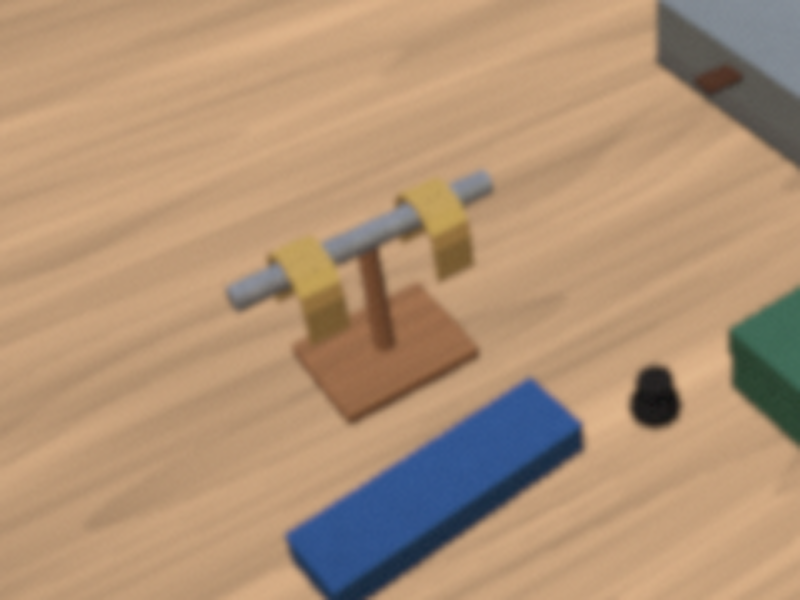

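Both cuffs hang astride the bar, at (310,285) and (437,230). The lid is shut and the slim box and loupe are in place, so I'm handing in.

```bash
python3 -c "
from h import *
print(manip.hand_in()); st()"
```

```text
the job is handed in; nothing more can be done
None
the job is handed in; nothing more can be done
```

The job is handed in, though no verdict came back: the lid was stood upright and released, all three pads were seated, the lid was shut flat, and both cuffs hang astride the bar, with no bystander touched.

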